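# Open the table smoke extractor through its zigzag gate

## Robot

A 6-joint arm with a two-finger parallel gripper is mounted at the origin on the work surface. World frame = base frame: x ahead of the robot, y to its left, z up, the work surface at z = 0. Lengths are in m, angles in rad, forces in N, time in s.
With the tool pointing down it reaches from about 0.375 to 0.75 m from the base axis. Payload 9 kg.
Tool frame: the origin (TCP) lies midway between the tips of the shut fingers; the grasp point (between the pads) lies 19 mm behind it; x points along the fingers, z is the direction in which the jaws open and shut, and the axes are right-handed (so a half turn about x gives the same grasp; the last joint's range is limited). The gripper opens to 85 mm and grips with 20 to 120 N. Pads are 22 mm wide; open, the fingers measure 114 mm over their backs; the gripper's body (76 mm by 85 mm) begins 54 mm behind the grasp point. The pads swing forward as they close: fully open they stand 13 mm farther back than shut.
Start: joints at [1.102, 0.104, 0.097, 1.564, 0, 1.353], TCP at [0.149, 0.581, 0.231] pointing down, gripper open.
Joint ranges: [-2.99, 2.99], [-0.84, 1.86], [-1.1, 1.16], [-1.84, 2.11], [-1.51, 1.56], [-3.14, 3.14]. Speed limits (rad/s): [2.22, 2.22, 2.57, 3.14, 3.14, 3.14].

## Interface

Orientations are given as a unit quaternion [w, x, y, z].
In Python, from cell import robot gives the robot as it stands. Calls block until the motion is done:
- robot.move_pose(position, orientation): joint-space move of the TCP to a pose.
- robot.servo_line(position, speed=0.15, frame=None): straight line of the TCP; frame=None keeps the orientation; speed is the mean speed in m/s.
- robot.move_j(angles): joint-space move.
- robot.set_gripper(opening, f_grip=None): finger opening in m; f_grip is the grip in N (None keeps the last); returns when the fingers have stopped.
- robot.hold(seconds).
- robot.inverse_kinematics(position, orientation): joint angles nearest the present ones, or None.
- robot.camera(name): name is "side" or "top" or "wrist"; returns a dict with "image" (400x640x3 uint8, red, green, blue), "z_map" (400x640 float32, m along the optical axis (not along the pixel's ray), 0 where there is no reading), "fx", "fy", "cx", "cy" (pixels), "k1" (the pictures are not rectified: a ray, as slopes to the right and down, at radius r is drawn at 1 + k1 r^2 times it, then the intrinsics apply), "eye" and "attitude" of the camera in the world; the wrist camera has in their place "mount" (4x4, takes a point from camera to tool coordinates, whose origin is the TCP and whose axes are the tool frame's). Camera axes: x right, y up, looking along -z (the intrinsics and any distortion apply to the point x, -y, -z); pixel columns grow to the right and rows downward; lengths in m; the calibration is good to about 2 mm. A picture is of the moment at which its call begins: read the wrist's pose just before it.
A pose or a line that the arm cannot do raises robot.PlanningError and nothing moves.
- robot.sign_off(): hands the job in, once; it reports no verdict.
Readings, each from a call of its own:
- robot.read_t(): time.
- robot.read_qpos(): joint angles.
- robot.read_dq(): joint speeds.
- robot.read_joint_efforts(): joint torques, N m.
- robot.read_tcp_pos(): TCP position.
- robot.read_tcp_rot(): TCP orientation.
- robot.read_contact_force(): force on the tool from outside, world axes, zero at the start.
- robot.read_moment(): the same for the moment, N m.
- robot.read_width(): finger opening in m.
Only numpy, scipy, OpenCV 4.12 (cv2) and the standard library are available. Lean on these libraries where they do the work, as an engineer would, in place of code of your own. Each camera call takes 0.05 s, during which the arm holds its last target.

## Task

Two table-top smoke extractors stand on the restaurant table; open the one whose lever has the red knob. Take its lever out of the shut notch at the yellow dot, forward to the first corner, across to the second corner, then forward into the open notch at the green dot until it is fully home, and let go. Leave the black-knobbed lever as it is set, and do not knock or shift the soy sauce bottle.

Things in the scene. Friction and masses are not known exactly. Their poses are not given: they have to be found in the camera images.
- red_unit: Extractor with the red knob, 200 x 200 x 90 mm, fixed, grey; metal deck with a solid-walled slot 22 mm wide. Origin: centre of underside; x forward, y left, z up. In this frame (mm) the lever's centre runs from the shut notch (-45, 5; yellow dot) along +x to corner 1 (0, 5), along +y to corner 2 (0, 55), along +x to the open notch (45, 55; green dot), with 4-5 mm play all round.
- red_knob (a point): Centre of the red knob, 142 mm above the table: upright cylinder, diameter 26, height 36 mm, on an upright 12 mm steel stem standing in the slot. The lever stays upright and slides flat; no springs: a few newtons move it and it stays where left. At the start it is in the slot's first leg, 0 to 20 mm ahead of the shut notch. Orientation: its extractor's.
- black_knob (a point): Centre of the black knob, 142 mm above the table, on the second, otherwise identical extractor on the other side. To be left where it is.
- soy_bottle: Loose amber glass soy sauce bottle with a black cap, 56 mm in diameter, 130 mm tall, standing upright on the table beyond the extractors. Origin: centre of its underside. To be left where it is.
There are look-alikes about, which are no part of the job. There is more than one size of the soy_bottle; the one meant has the size given above.

How it is judged:
On the way, in this order (a step that is already met when the one before it is completed fails the run):
1. the red-knobbed lever reaches the first corner of the gate (within 12 mm), still in the first leg (x of red_knob in the frame of red_unit above -0.012 m and y of red_knob in the frame of red_unit below 0.02 m), for 0.02 s.
2. the lever has crossed to the second corner (within 12 mm across, not more than 15 mm forward of it) (y of red_knob in the frame of red_unit above 0.043 m and x of red_knob in the frame of red_unit below 0.015 m), for 0.02 s.
At the end, for the whole second after the job is handed in: The red knob stands in the open notch at the green dot, no more than 12 mm short of its end and within 12 mm of it sideways, and is released; the black knob is within 12 mm of where it started; the soy bottle stands upright within 30 mm of where it started (x of red_knob in the frame of red_unit above 0.033 m and y of red_knob in the frame of red_unit above 0.043 m and distance of black_knob from where it was at the start of the episode below 0.012 m and distance of soy_bottle from where it was at the start of the episode below 0.03 m and angle between soy_bottle's own z axis and vertical below 0.2 rad); the robot touches nothing.
It fails at once if the black-knobbed lever is moved by more than 12 mm (distance of black_knob from where it was at the start of the episode above 0.012 m).
It fails at once if the soy bottle is shifted by more than 30 mm or tipped (distance of soy_bottle from where it was at the start of the episode above 0.03 m or angle between soy_bottle's own z axis and vertical above 0.3 rad).
It also fails if it takes over 29 s, if anything falls off the work surface, if the arm or the gripper's body presses on something with over 40 N, if the wrist force passes 120 N, or if a joint passes its speed limit or range.

## Working session

There is one attempt and no reset: what is moved stays moved. The work goes in short steps, each a Python script; the robot and the scene stay as the last script left them, time stands still between calls to the robot, and variables do not carry over. Pictures are saved under pics/ and viewed, and the job is handed in when it is done.

```bash
mkdir -p pics; ls; python3 - <<'E'
from cell import robot
import cv2,pickle,numpy as np
print(robot.read_t(),robot.read_tcp_pos(),robot.read_tcp_rot(),robot.read_width())
for n in("top","side","wrist"):
    c=robot.camera(n); pickle.dump(c,open(n+"0.pkl","wb"))
    cv2.imwrite(f"pics/{n}0.png",c["image"][:,:,::-1])
    print(n,{k:v for k,v in c.items() if k not in("image","z_map")})
print(robot.read_t())
E
```

```text
pics
0.0 [0.14873424 0.58091547 0.23052307] [ 0.55818103 -0.43373732  0.55904443  0.43333037] 0.08547026976344009
top {'fx': 360.92719743357844, 'fy': 360.92719743357844, 'cx': 316.7210820284005, 'cy': 196.5755822206314, 'k1': -0.06280642384526101, 'eye': array([ 0.48642608, -0.01896787,  0.95948118]), 'attitude': array([-0.70213985, -0.06454679,  0.06360737,  0.70624885])}
side {'fx': 501.6254756916179, 'fy': 501.6254756916179, 'cx': 317.6426283258436, 'cy': 201.35150657425334, 'k1': -0.14460095763741976, 'eye': array([ 0.59417923, -0.76893536,  0.72870783]), 'attitude': array([ 0.90405676,  0.42576638, -0.00815589, -0.03657661])}
wrist {'fx': 325.45702285955207, 'fy': 325.45702285955207, 'cx': 321.0860154201393, 'cy': 195.67010503707877, 'k1': -0.001532914566440227, 'mount': array([[ 1.37899013e-04,  2.69016509e-01, -9.63135556e-01,
        -1.41955064e-01],
       [-1.15544300e-03,  9.63134965e-01,  2.69016179e-01,
         6.85490730e-02],
       [ 9.99999323e-01,  1.07575117e-03,  4.43648603e-04,
        -1.62831538e-04],
       [ 0.00000000e+00,  0.00000000e+00,  0.00000000e+00,
         1.00000000e+00]])}
0.15
```

View pics/top0.png

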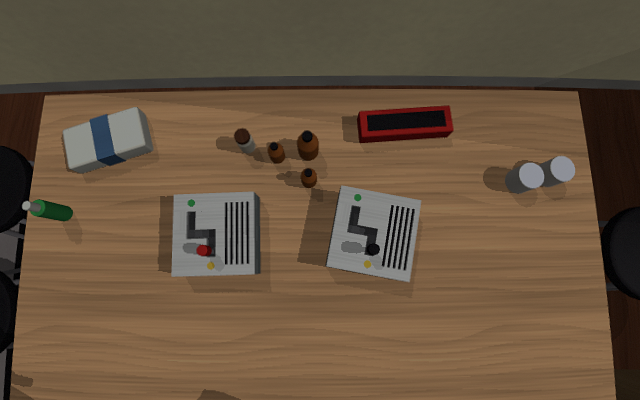

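View pics/side0.png

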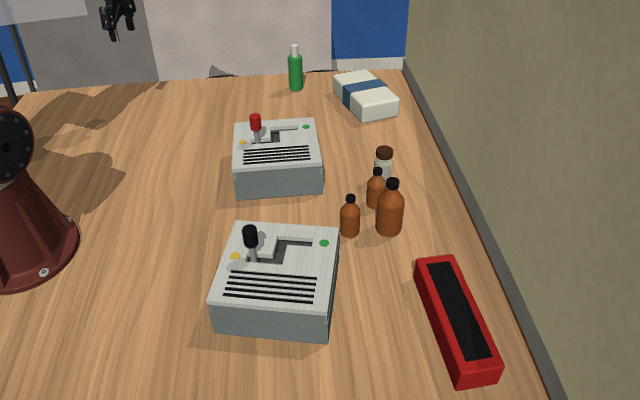

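View pics/wrist0.png

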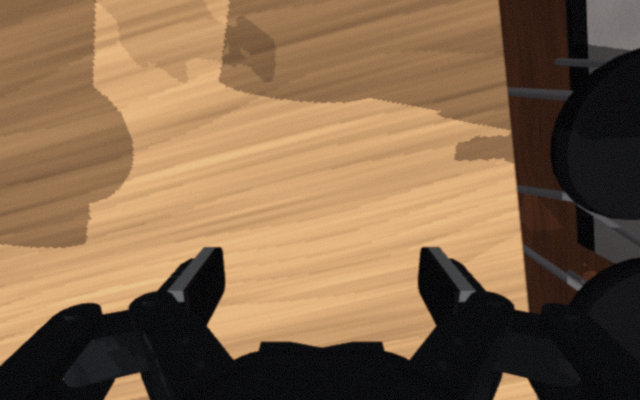

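Top view: the red knob is at about (204,250), its yellow dot at (211,266) and its green dot at (191,203). The black knob is at (373,249), and the bottles are around (277–309,145–178). Next I localize these.

```bash
cat > h.py <<'E'
import numpy as np,cv2,pickle
from scipy.spatial.transform import Rotation as R
def Rq(q): return R.from_quat([q[1],q[2],q[3],q[0]]).as_matrix()
def cloud(c,T=None):
    K=np.array([[c['fx'],0,c['cx']],[0,c['fy'],c['cy']],[0,0,1]])
    v,u=np.mgrid[:400,:640]
    p=np.stack([u,v],-1).reshape(-1,1,2).astype(float)
    s=cv2.undistortPoints(p,K,np.array([c['k1'],0,0,0,0.])).reshape(400,640,2)
    z=c['z_map']; P=np.stack([s[...,0]*z,-s[...,1]*z,-z],-1)
    if T is None: W=P@Rq(c['attitude']).T+c['eye']
    else: W=P@T[:3,:3].T+T[:3,3]
    W[z<=0]=np.nan
    return W
def unit_fit(W,m):
    r=cv2.minAreaRect((W[m][:,:2]*1000).astype(np.float32)); return r
E
python3 - <<'E'
from h import *
for n in("top","side"):
    c=pickle.load(open(n+"0.pkl","rb")); W=cloud(c); hsv=cv2.cvtColor(c['image'],cv2.COLOR_RGB2HSV).astype(int)
    H,S,V=hsv[...,0],hsv[...,1],hsv[...,2]; z=W[...,2]
    deck=(abs(z-.09)<.006)
    k,l,st,_=cv2.connectedComponentsWithStats(deck.astype(np.uint8))
    for i in range(1,k):
        if st[i,4]>1500:
            m=l==i; print(n,"deck",st[i],"z",np.median(z[m]),unit_fit(W,m))
    def comp(name,mask,mn=6):
        k,l,st,ce=cv2.connectedComponentsWithStats(mask.astype(np.uint8))
        for i in range(1,k):
            if st[i,4]>=mn:
                m=(l==i); print(n,name,ce[i].round(0),st[i,4],np.nanmedian(W[m],0).round(4),"min",np.nanmin(W[m],0).round(3),"max",np.nanmax(W[m],0).round(3))
    comp("red",((H<6)|(H>174))&(S>180)&(V>60)&(z>.115)&(z<.2))
    comp("dark",(V<50)&(z>.115)&(z<.2))
    comp("yel",(H>18)&(H<32)&(S>130)&(abs(z-.09)<.01))
    comp("grn",(H>50)&(H<85)&(S>130)&(abs(z-.09)<.01))
    comp("bottle",(S>100)&(z>.02)&(H<20)&(V<170)&(W[...,0]>.55),40)
    comp("tall",(z>.1)&(z<.3),15)
E
```

```text
top deck [ 326  185   96   97 6255] z 0.08942939878648615 ((557.777099609375, -157.0108642578125), (201.72543334960938, 201.88856506347656), 78.86878967285156)
top deck [ 171  191   85   86 6007] z 0.08932728417319946 ((557.666748046875, 233.73228454589844), (201.36549377441406, 202.48831176757812), 1.6251940727233887)
top red [203. 250.] 112 [0.5146 0.2344 0.1583] min [0.504 0.225 0.135] max [0.526 0.248 0.162]
top dark [307. 136.] 92 [0.7882 0.0046 0.1284] min [ 0.778 -0.005  0.117] max [0.801 0.017 0.132]
top dark [373. 249.] 121 [ 0.5152 -0.1413  0.1584] min [ 0.504 -0.155  0.127] max [ 0.529 -0.13   0.162]
top yel [367. 264.] 39 [ 0.4825 -0.1367  0.0907] min [ 0.475 -0.144  0.088] max [ 0.49  -0.129  0.094]
top yel [210. 265.] 39 [0.4815 0.2366 0.0899] min [0.474 0.229 0.085] max [0.489 0.245 0.093]
top grn [357. 197.] 34 [ 0.6443 -0.1172  0.0899] min [ 0.637 -0.124  0.087] max [ 0.652 -0.112  0.094]
top grn [ 48. 210.] 90 [0.6143 0.6609 0.09  ] min [0.599 0.655 0.08 ] max [0.638 0.675 0.1  ]
top grn [191. 203.] 32 [0.6319 0.2911 0.0905] min [0.626 0.283 0.087] max [0.639 0.3   
[... 2865 characters left out ...]
side tall [130.  20.] 169 [0.1626 0.6234 0.2742] min [0.147 0.609 0.242] max [0.178 0.652 0.3  ]
side tall [112.  32.] 199 [0.1402 0.5277 0.277 ] min [0.118 0.508 0.242] max [0.152 0.545 0.3  ]
side tall [294.  54.] 154 [0.6185 0.6698 0.1163] min [0.599 0.653 0.1  ] max [0.639 0.692 0.148]
side tall [255. 124.] 217 [0.5143 0.231  0.1425] min [0.503 0.223 0.1  ] max [0.527 0.249 0.163]
side tall [ 18. 189.] 3577 [ 0.0729 -0.0401  0.176 ] min [ 0.016 -0.083  0.1  ] max [0.128 0.048 0.3  ]
side tall [392. 187.] 249 [ 0.7876 -0.0026  0.1218] min [ 0.774 -0.011  0.1  ] max [0.802 0.018 0.133]
side tall [250. 238.] 387 [ 0.5147 -0.1506  0.1478] min [ 0.501 -0.157  0.101] max [ 0.527 -0.13   0.163]
```

```bash
cat >> h.py <<'E'
C=np.array([.5575,.2342]); YAW=np.deg2rad(1.6)
def w(x,y,z):
    c,s=np.cos(YAW),np.sin(YAW); return np.array([C[0]+(c*x-s*y)/1e3,C[1]+(s*x+c*y)/1e3,z])
def loc(p):
    c,s=np.cos(YAW),np.sin(YAW); d=(np.array(p[:2])-C)*1e3; return np.array([c*d[0]+s*d[1],-s*d[0]+c*d[1]])
def ori(a):  # tool x down, tool z (jaw axis) at world angle a
    z=np.array([np.cos(a),np.sin(a),0]);x=np.array([0,0,-1.]);y=np.cross(z,x)
    q=R.from_matrix(np.stack([x,y,z],1)).as_quat(); return np.array([q[3],q[0],q[1],q[2]])
E
python3 - <<'E'
from h import *
from cell import robot
print("tool z now",Rq(robot.read_tcp_rot())[:,2])
K=np.array([.5146,.2363])
for d in (0,90,180,270):
    q=ori(YAW+np.deg2rad(d)); print(d)
    for p in ([*K,.25],[*K,.121],w(0,5,.121),w(0,55,.121),w(45,55,.121),w(45,55,.25)):
        s=robot.inverse_kinematics(p,q); print(np.round(p,3),None if s is None else np.round(s,2))
E
```

```text
tool z now [ 0.24813939  0.96872381 -0.00100602]
0
[0.515 0.236 0.25 ] [0.2  0.01 0.03 1.59 0.   1.74]
[0.515 0.236 0.121] [ 0.2   0.01 -0.2   1.36  0.    1.74]
[0.557 0.239 0.121] [ 0.19  0.13 -0.07  1.37  0.    1.73]
[0.556 0.289 0.121] [ 0.27  0.19 -0.01  1.37  0.    1.81]
[0.601 0.29  0.121] [0.25 0.32 0.14 1.39 0.   1.8 ]
[0.601 0.29  0.25 ] [0.25 0.33 0.38 1.63 0.   1.8 ]
90
[0.515 0.236 0.25 ] [0.2  0.01 0.03 1.59 0.   0.17]
[0.515 0.236 0.121] [ 0.2   0.01 -0.2   1.36  0.    0.17]
[0.557 0.239 0.121] [ 0.19  0.13 -0.07  1.37  0.    0.16]
[0.556 0.289 0.121] [ 0.27  0.19 -0.01  1.37  0.    0.24]
[0.601 0.29  0.121] [0.25 0.32 0.14 1.39 0.   0.23]
[0.601 0.29  0.25 ] [0.25 0.33 0.38 1.63 0.   0.23]
180
[0.515 0.236 0.25 ] [ 0.2   0.01  0.03  1.59  0.   -1.4 ]
[0.515 0.236 0.121] [ 0.2   0.01 -0.2   1.36  0.   -1.4 ]
[0.557 0.239 0.121] [ 0.19  0.13 -0.07  1.37  0.   -1.41]
[0.556 0.289 0.121] [ 0.27  0.19 -0.01  1.37  0.   -1.33]
[0.601 0.29  0.121] [ 0.25  0.32  0.14  1.39  0.   -1.34]
[0.601 0.29  0.25 ] [ 0.25  0.33  0.38  1.63  0.   -1.34]
270
[0.515 0.236 0.25 ] [ 0.2   0.01  0.03  1.59  0.   -2.97]
[0.515 0.236 0.121] [ 0.2   0.01 -0.2   1.36  0.   -2.97]
[0.557 0.239 0.121] [ 0.19  0.13 -0.07  1.37  0.   -2.98]
[0.556 0.289 0.121] [ 0.27  0.19 -0.01  1.37  0.   -2.9 ]
[0.601 0.29  0.121] [ 0.25  0.32  0.14  1.39  0.   -2.91]
[0.601 0.29  0.25 ] [ 0.25  0.33  0.38  1.63  0.   -2.91]
```

```bash
python3 - <<'E'
from h import *
from cell import robot
q=ori(YAW+np.pi/2)
robot.move_pose([.5146,.2363,.25],q)
p,r=robot.read_tcp_pos(),robot.read_tcp_rot()
c=robot.camera("wrist"); cv2.imwrite("pics/w1.png",c["image"][:,:,::-1])
T=np.eye(4);T[:3,:3]=Rq(r);T[:3,3]=p
W=cloud(c,T@c['mount']); H,S,V=np.moveaxis(cv2.cvtColor(c['image'],cv2.COLOR_RGB2HSV).astype(int),-1,0); z=W[...,2]
m=((H<6)|(H>174))&(S>150)&(z>.154)&(z<.168)
print(p,robot.read_t(),m.sum(),W[m].min(0),W[m].max(0),cv2.minEnclosingCircle((W[m][:,:2]*1e3).astype(np.float32)))
m=(H>18)&(H<32)&(S>130)&(abs(z-.09)<.01); print("yel",np.median(W[m],0), loc(np.median(W[m],0)))
m=(H>50)&(H<85)&(S>130)&(abs(z-.09)<.01); print("grn",m.sum(),np.median(W[m],0))
E
```

```text
[0.51425242 0.23701891 0.25001344] 2.025 836 [0.50151048 0.22703805 0.15418873] [0.52621153 0.25030992 0.16095846] ((514.0571899414062, 238.77810668945312), 12.73031997680664)
yel [0.48021112 0.23756953 0.09035884] [-77.16466214   5.52625337]
grn 152 [0.63246996 0.2921056  0.09029958]
```

View pics/w1.png

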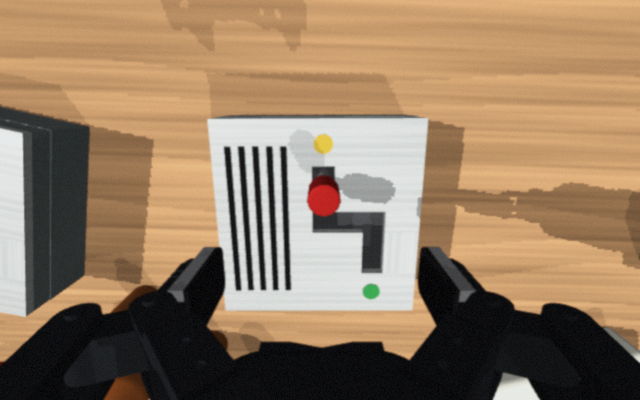

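The wrist view shows the red knob at (323,195), centred between the open jaws, with the slot leading to the green dot at (371,291). It agrees with the top view, so I'll descend and grasp.

```bash
python3 - <<'E'
from h import *
from cell import robot
robot.servo_line([.5142,.2372,.121],speed=.12)
robot.set_gripper(0.0,f_grip=30)
p=robot.read_tcp_pos();print(p,loc(p),robot.read_width(),robot.read_contact_force(),robot.read_t())
for x,y in((-30,5),):
    robot.servo_line(w(x,y,.121),speed=.05)
    p=robot.read_tcp_pos();print(loc(p),robot.read_width(),robot.read_contact_force(),robot.read_t())
E
```

```text
[0.51431862 0.23731602 0.12124439] [-43.07754177   4.32050155] 0.025421367073467167 [-0.88267991  1.19718659  3.01826443] 3.825
[-29.06028853   4.79076939] 0.025116443330343678 [ 1.81844595 -1.16075692  4.01079543] 4.2417
```

Gripped at 25 mm width with low forces. Now I'll run the gate path, logging force at each stage.

```bash
python3 - <<'E'
from h import *
from cell import robot
for x,y in((-12,5),(0,5),(0,5),(0,25),(0,45),(0,55)):
    robot.servo_line(w(x,y,.121),speed=.05)
    if (x,y)==(0,5): robot.hold(.15)
    p=robot.read_tcp_pos();f=robot.read_contact_force();print((x,y),loc(p).round(1),round(robot.read_width(),4),f.round(1),round(robot.read_t(),2),flush=True)
    if np.linalg.norm(f)>35: print("stop");break
robot.hold(.2)
c=robot.camera("side"); cv2.imwrite("pics/s2.png",cv2.resize(c["image"][60:260,150:450,::-1],(750,500)))
E
```

```text
(-12, 5) [-11.4   5.1] 0.0251 [ 1.9 -0.4  4.3] 4.75
(0, 5) [0.3 5.1] 0.0252 [2.2 0.1 5.6] 5.29
(0, 5) [0.2 5.1] 0.0253 [1.4 0.1 6. ] 5.69
(0, 25) [ 0.1 25.5] 0.0252 [1.1 1.6 5.2] 6.24
(0, 45) [ 0.  45.5] 0.0253 [0.6 1.6 5. ] 6.79
(0, 55) [-0.  55.6] 0.0251 [0.7 1.1 5.1] 7.14
```

View pics/s2.png

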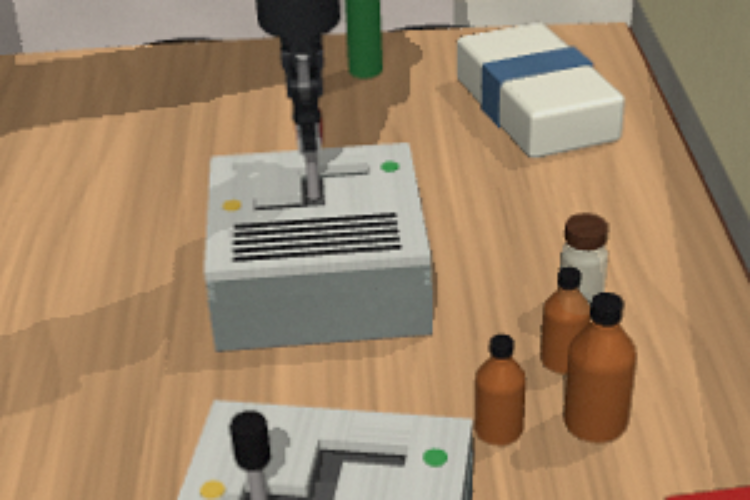

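The lever is gripped at the second corner (crop pixel about 315,185) and the bottles are undisturbed. Next: forward into the open notch, release and check.

```bash
python3 - <<'E'
from h import *
from cell import robot
for x in (15,30,40,45,47):
    robot.servo_line(w(x,55,.121),speed=.04)
    p=robot.read_tcp_pos();f=robot.read_contact_force();print(x,loc(p).round(1),round(robot.read_width(),4),f.round(1),round(robot.read_t(),2),flush=True)
    if np.hypot(f[0],f[1])>15: print("stop");break
robot.hold(.1)
robot.set_gripper(0.085); print(robot.read_width(),robot.read_contact_force())
p=robot.read_tcp_pos(); robot.servo_line([p[0],p[1],.27],speed=.12)
robot.move_j(np.array([.9,*robot.read_qpos()[1:]]))
print(robot.read_t(),robot.read_contact_force())
for n in("top","side"):
    c=robot.camera(n); cv2.imwrite(f"pics/{n}3.png",c["image"][:,:,::-1]); W=cloud(c); z=W[...,2]
    H,S,V=np.moveaxis(cv2.cvtColor(c['image'],cv2.COLOR_RGB2HSV).astype(int),-1,0)
    m=((H<6)|(H>174))&(S>180)&(z>.115)&(z<.17)
    if m.any(): print(n,"red",m.sum(),np.median(W[m],0),loc((W[m].min(0)+W[m].max(0))/2))
    for nm,x,y in(("black",.515,-.143),("soy",.788,.005)):
        m=(V<50)&(z>.115)&(z<.17)&(abs(W[...,0]-x)<.04)&(abs(W[...,1]-y)<.04)
        if m.any(): print(n,nm,m.sum(),np.median(W[m],0))
E
```

```text
15 [15.1 55.4] 0.0253 [1.7 2.  4.9] 7.92
30 [30.1 55.4] 0.0251 [1.4 1.5 5.2] 8.44
40 [40.1 55.4] 0.0249 [1.8 0.3 6.1] 8.84
45 [45.  55.4] 0.0253 [1.  1.1 5.5] 9.12
47 [46.8 55.4] 0.0252 [-0.9  0.6  6.4] 9.37
0.08476777180172887 [-0.05003306  0.0751906  -0.07477055]
13.0333 [-0.22933448  0.07617041 -0.40986171]
top red 128 [0.60201041 0.2839701  0.15788487] [   1.94669591 -148.77505717]
top black 121 [ 0.51518668 -0.14100052  0.15869548]
top soy 94 [0.7876155  0.00450997 0.12879012]
side red 153 [0.60225845 0.28212672 0.14792966] [-216.25435322  -87.2894113 ]
side black 289 [ 0.51545502 -0.15230522  0.1519951 ]
side soy 141 [ 0.78708924 -0.00133697  0.1285529 ]
```

View pics/top3.png

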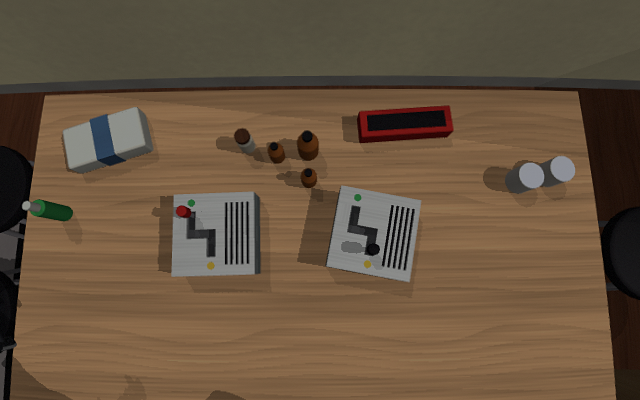

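View pics/side3.png

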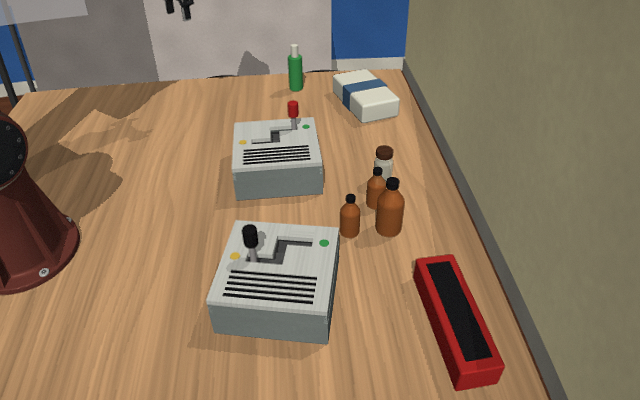

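The pictures show the red knob by the green dot (top view about 183,212; side view about 293,109). The black knob and the bottles haven't moved. Handing in.

```bash
python3 -c "
from cell import robot
print(robot.read_dq().round(3),robot.read_contact_force(),robot.read_t()); robot.sign_off()"
```

```text
[ 0.001 -0.001  0.001  0.     0.003  0.   ] [ 0.05665528 -0.72373406 -0.36057677] 13.1333
the job is handed in; nothing more can be done
```

I moved the red-knobbed lever through both corners and home into the open notch at the green dot, then let go, backed the arm clear and handed in at 13.1 s. `sign_off` gives no verdict, so whether it passed is unconfirmed.

- **Gate path:** the tool, holding the knob, read about (0, 5) mm at corner 1 and (0, 55.5) mm at corner 2. It was at (47, 55) mm in the open notch just before release.
- **Forces:** the wrist force stayed under about 7 N at every reading along the path.
- **Red knob after release:** the cameras show it shifted by about 87 mm in x and 50–52 mm in y from its starting place. That puts it at about (45, 55) mm in the extractor's frame.
- **Black knob and soy bottle:** the black knob and the 130 mm bottle's cap were within about 1 mm of where they started in both cameras, and the bottle is upright.
- **Failed check:** my automatic bounding-box estimate of the red knob's final centre gave nonsense values, which I put down to stray red pixels. I used the median positions and the pictures instead, and they agree.

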